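Seat a jig cover on its hidden locating pin and hold it down

ROBOT

A 7-joint arm with a two-finger parallel gripper is mounted at the origin on the work surface. World frame = base frame: x ahead of the robot, y to its left, z up, the work surface at z = 0. Lengths are in m, angles in rad, forces in N, time in s.
With the tool pointing down it reaches from about 0.425 to 0.925 m from the base axis. Payload 6.8 kg.
Tool frame: the origin (TCP) lies midway between the tips of the shut fingers; the grasp point (between the pads) lies 19 mm behind it; z points along the fingers, y is the direction in which the jaws open and shut (so a half turn about z gives the same grasp; the last joint's range is limited). The gripper opens to 85 mm and grips with 20 to 120 N. Pads are 22 mm wide; open, the fingers measure 114 mm over their backs; the gripper's body (76 mm by 85 mm) begins 54 mm behind the grasp point. The pads swing forward as they close: fully open they stand 13 mm farther back than shut.
Start: joints at [-1.268, 0.477, 0.022, 1.555, -0.011, 1.109, -0.083], TCP at [0.27, 0.619, 0.231] pointing down, gripper open.
Joint ranges: [-2.96, 2.96], [-0.34, 2.1], [-1.41, 1.46], [0.24, 2.44], [-1.37, 4.51], [0.17, 1.92], [-2.96, 2.96]. Speed limits (rad/s): [2.39, 2.39, 3.14, 3.14, 3.14, 3.14, 3.14].

INTERFACE

Orientations are given as a unit quaternion [w, x, y, z].
In Python, from station import bot, vision gives the robot as it stands.
- The arm moves only by the tool move_arm, never from a script. Its argument "increments" is text: rows parted by semicolons, each of 7 numbers parted by spaces: the opening, from 0 (shut) to 1 (fully open), then the shift along the world's x, y, z in mm, then the turn, a rotation vector about the world's x, y, z in rad. In form: grip x y z rx ry rz; .... A call has exactly 8 rows; each row shifts and turns the commanded pose from where the row before left it; what a row does not reach is not made up. A row lasts 1/8 s, in which the tool goes at most 62.5 mm and 10.7 degrees, less where a joint would pass 70% of its speed; a pose out of reach is approached as far as the arm can. A call with a gripper value outside its range is refused whole. The fingers move at their own pace and stop on an object; "newtons" is the grip in N (left out, the last holds). Time passes only in rows, so rows that do not move let the fingers close, or fill a call up. It gives the time, the measured TCP pose, the force and the opening at its end, in the units of the state.
- bot.get_obs(): the state, without advancing time (a new reading comes with each control period).
- vision.read_camera(name): name is "side" or "top"; returns (picture, depth): 420x560x3 uint8, red, green, blue; 420x560 float32, m along the optical axis (not along the pixel's ray), 0 where there is no reading.
- vision.calibration(name): a dict with "fx", "fy", "cx", "cy" (pixels), "R" (3x3) and "t" (3): a world point X has camera coordinates R X + t. Camera axes: x right, y down, z forward; pixel columns grow to the right and rows downward; lengths in m; the calibration is good to about 2 mm. A picture is of the moment at which its call begins. calibration takes no time and is no camera call.
- bot.hand_in(): hands the job in, once; it reports no verdict.
The state is a dict: "t": time; "q": joint angles; "joint_vel": joint speeds; "joint_torque": joint torques, N m; "eef_pos": TCP position; "tool_rot": TCP orientation; "contact_force": force on the tool from outside, world axes, zero at the start; "torque": the same for the moment, N m; "gripper_width": opening from 0.0 (shut) to 1.0 (fully open).
Only numpy, scipy, OpenCV 4.12 (cv2) and the standard library are available. Lean on these libraries where they do the work, as an engineer would, in place of code of your own. Each camera call takes 0.05 s, during which the arm holds its last target.

TASK

Pick up the round aluminium jig cover by its bar handle and fit it over the locating pin of the slotted spring fixture: the pin may be set anywhere along the slot and is hidden once the cover is above it, so feel for it by sliding the cover along the slot until it drops on. Then press the cover down level until the sprung platen is fully at the bottom of its travel, and finish still gripping the handle and holding it pressed down there. Leave the collet, the bearing ring and the carton where they are.

Things in the scene. Friction and masses are not known exactly. Their poses are not given: they have to be found in the camera images.
- cover_grip (a point): Centre of the bar handle of the jig cover (loose, 0.25 to 0.4 kg): plain aluminium disc, 76 mm diameter, 18 mm thick, with a dark steel bar handle on top, 56 mm long (cover x), 18 mm wide (cover y), 32 mm tall (its top 50 mm above the underside). The point is 34 mm above the underside. Starts flat on the bench, handle up; z up.
- cover_bore (a point): Centre of the cover's underside, the mouth of the blind bore: straight, 15.5 mm in diameter, 18 mm deep, sharp-edged, in the middle of the disc, closed at the top by the handle. Axes as the cover's.
- fixture: Fixture, fixed to the bench: dark steel foot 130 x 110 x 12 mm and block 110 (x) by 90 mm (y), top 32 mm above the bench; above it a bright sprung platen, also 110 x 90 mm. Origin: centre of the underside, on the bench; z up. A slot 48 mm long, 18 mm wide runs along x through the centre.
- slot_mid (a point): Middle of the slot at the height of the pin's tip, 55 mm above the bench, fixture axes. In the slot stands one rigid upright steel pin, 13 mm in diameter, tip 9 mm above the raised platen; its last 4.5 mm taper to a flat 6 mm tip. It is on the slot's centre line (y = 0), anywhere from x = -12 to +12 mm: where is not given. Seen from above until covered.
- platen (a joint): How far the sprung platen has been pressed down, m: 0 = raised (its top 46 mm above the bench), 0.006 = bottom stop (top 40 mm above the bench). The springs push up with about 8 N when raised and 14 N at the stop, so the cover's weight alone does not lower it.
- collet_mid (a point): Centre of a loose dark steel collet standing upright, 38 mm in largest diameter and 40 mm tall. Bystander.
- bearing_mid (a point): Centre of a loose steel bearing ring lying flat, 42 mm outside diameter, 14 mm high. Bystander.
- carton_mid (a point): Centre of a loose plain white carton, 70 x 60 x 55 mm (x, y, z). Bystander.
There are look-alikes about, which are no part of the job. Leave any purple or yellow look-alike of the part that bears cover_grip alone.

How it is judged:
By the outcome, as a careful person would: the job done as asked, in the order asked, and still so for the second after the job is handed in, while the arm keeps its last pose, push and grip.
It also fails if it takes over 67 s, if anything falls off the work surface, if the arm or the gripper's body presses on something with over 40 N, if the wrist force passes 120 N, or if a joint passes its speed limit or range.

## Working session

There is one attempt and no reset: what is moved stays moved. The work goes in short steps, Python scripts to look and compute and a tool call to move; the robot and the scene stay as the last step left them, time stands still between calls to the robot, and variables do not carry over. Pictures are saved under pics/ and viewed, and the job is handed in when it is done.

Besides the shell and the picture viewer there is one more tool, called after "Emit:" in YAML: its name, and indented under it one key for each argument. move_arm: Moves the arm, as the interface text tells. Its arguments: {"type":"object","properties":{"increments":{"type":"string"},"newtons":{"type":"number"}},"required":["increments"]}

```bash
ls; mkdir -p pics; python3 - <<'E'
from station import bot, vision
import cv2, numpy as np
o=bot.get_obs(); print(o)
for n in ("top","side"):
    p,d=vision.read_camera(n)
    cv2.imwrite(f"pics/{n}0.png",p[:,:,::-1]); np.save(f"{n}0_d.npy",d); np.save(f"{n}0_p.npy",p)
    c=vision.calibration(n); print(n,c)
E
```

```text
pics
{'t': 0.0, 'q': array([-1.26810118,  0.47781771,  0.0223385 ,  1.55643841, -0.01150971,
        1.10932558, -0.0830921 ]), 'joint_vel': array([-0.00061995, -0.00071959, -0.00089891, -0.00110664,  0.00066978,
        0.00048098, -0.00153291]), 'joint_torque': array([-4.84941829e-04, -5.96458697e+01,  1.60771586e+00, -2.81191331e+01,
        1.25252543e-02,  9.55591531e-03, -8.99800256e-06]), 'eef_pos': array([0.2693262 , 0.61829179, 0.2303194 ]), 'tool_rot': array([-1.25737025e-04,  2.03943381e-01,  9.78982243e-01, -9.21954397e-04]), 'contact_force': array([0.10443145, 0.1854939 , 0.00647459]), 'torque': array([-0.03925595, -0.02052554,  0.02622593]), 'gripper_width': 0.9970706623086311}
top {'fx': 476.2536146614767, 'fy': 476.2536146614767, 'cx': 281.3660010467683, 'cy': 216.71310539831424, 'R': array([[-0.00941535, -0.99977768,  0.01886623],
       [-0.99595259,  0.00768947, -0.08955056],
       [ 0.08938558, -0.01963302, -0.99580358]]), 't': array([0.00495634, 0.59263387, 1.05701065])}
side {'fx': 407.2897444022831, 'fy': 407.2897444022831, 'cx': 285.9943802238826, 'cy': 210.58635355159615, 'R': array([[ 0.985023  , -0.1714136 , -0.01862957],
       [-0.1025939 , -0.49583222, -0.86233688],
       [ 0.13857913,  0.85133295, -0.50599214]]), 't': array([-0.58391991,  0.13480236,  0.69542916])}
```

View pics/top0.png

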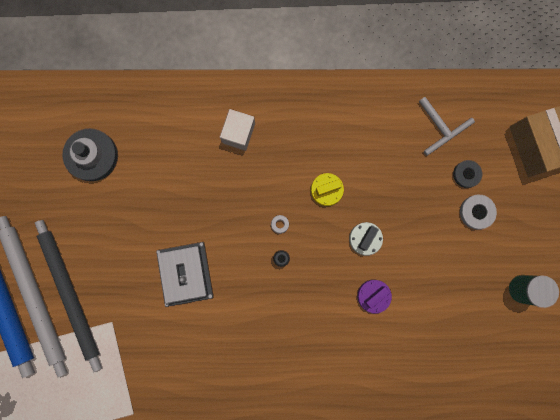

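View pics/side0.png

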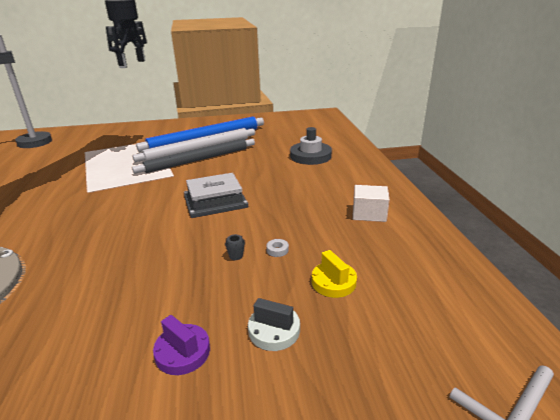

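The top view shows the aluminium cover near (367,239), with the yellow look-alike at (327,189) and the purple one at (375,297). The fixture is near (185,274). Next I'll zoom in.

```bash
python3 - <<'E'
import cv2, numpy as np
p=np.load("top0_p.npy")[:,:,::-1]
a=cv2.resize(p[235:315,145:225],(560,560),interpolation=cv2.INTER_CUBIC)
cv2.imwrite("pics/fixz.png",a)
b=cv2.resize(p[210:270,335:395],(540,540),interpolation=cv2.INTER_CUBIC)
cv2.imwrite("pics/covz.png",b)
s=np.load("side0_p.npy")[:,:,::-1]
cv2.imwrite("pics/sfix.png",cv2.resize(s[165:220,175:255],(800,550),interpolation=cv2.INTER_CUBIC))
E
```

```text
(no output)
```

View pics/fixz.png

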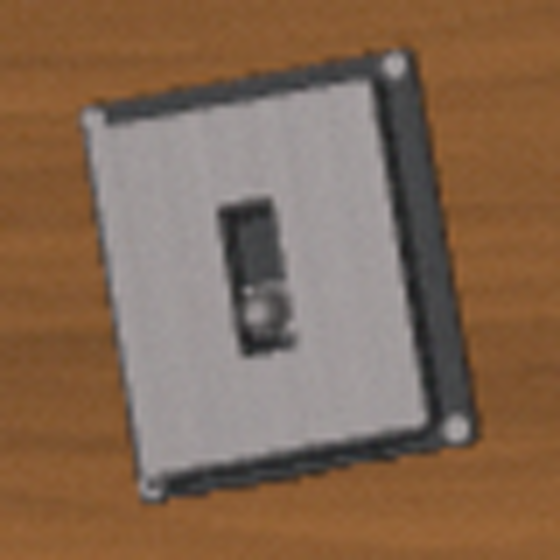

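View pics/covz.png

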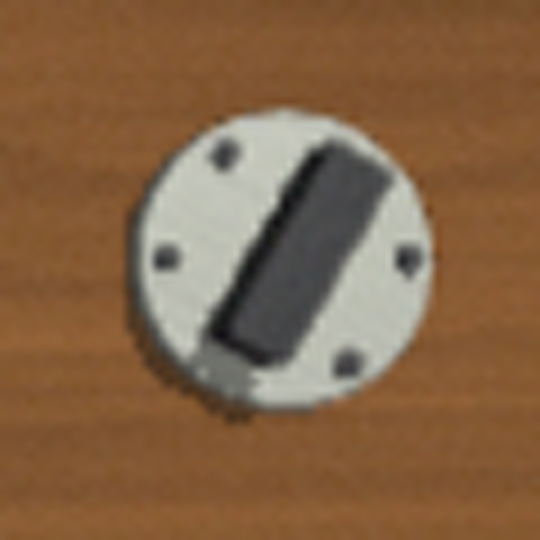

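View pics/sfix.png

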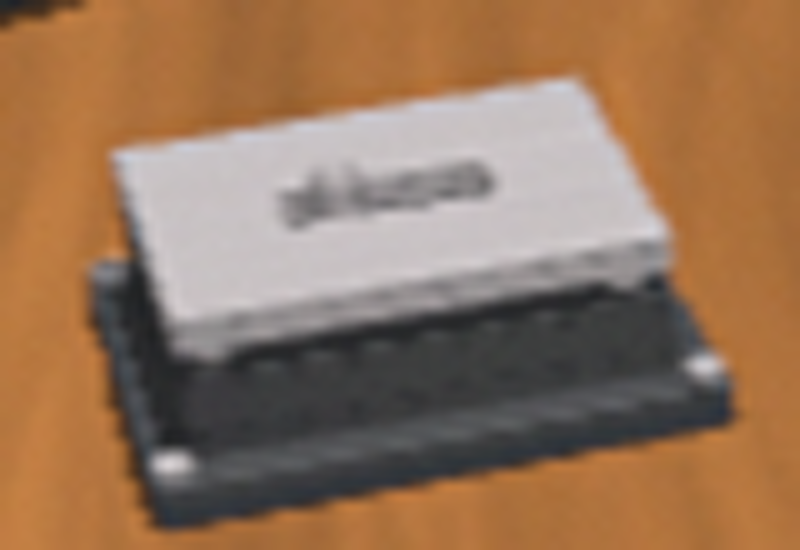

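```bash
cat > h.py <<'E'
import cv2, numpy as np
from station import bot, vision
def cast(n,uv,z):
    c=vision.calibration(n); uv=np.atleast_2d(np.asarray(uv,float))
    r=np.c_[(uv[:,0]-c['cx'])/c['fx'],(uv[:,1]-c['cy'])/c['fy'],np.ones(len(uv))]
    C=-c['R'].T@c['t']; d=r@c['R']
    return C+d*((z-C[2])/d[:,2])[:,None]
def proj(n,X):
    c=vision.calibration(n); k=np.atleast_2d(X)@c['R'].T+c['t']
    return np.c_[c['fx']*k[:,0]/k[:,2]+c['cx'],c['fy']*k[:,1]/k[:,2]+c['cy']]
def big(m):
    n,l,s,_=cv2.connectedComponentsWithStats(m.astype(np.uint8)); 
    k=1+np.argmax(s[1:,4]); return (l==k).astype(np.uint8)
def cont(m):
    c,_=cv2.findContours(m,cv2.RETR_EXTERNAL,cv2.CHAIN_APPROX_NONE); return max(c,key=cv2.contourArea)[:,0,:].astype(float)
E
cat > m.py <<'E'
from h import *
for n,(fx,cv) in dict(top=((150,240,218,310),(340,212,394,268)),side=((180,165,255,215),(240,290,306,352))).items():
    p=np.load(n+"0_p.npy").astype(int); hsv=cv2.cvtColor(p.astype(np.uint8),cv2.COLOR_RGB2HSV).astype(int)
    S,V=hsv[...,1],hsv[...,2]
    def roi(m,b):
        o=np.zeros_like(m); o[b[1]:b[3],b[0]:b[2]]=m[b[1]:b[3],b[0]:b[2]]; return o
    sc=4
    for nm,b,lo,hi,z in (("platen",fx,125,256,.046),("disc",cv,130,256,.018),("handle",cv,0,100,.05)):
        m=big(roi((S<70)&(V>=lo)&(V<hi),b))
        c=cont(m); w=cast(n,c,z)[:,:2]*1000
        r=cv2.minAreaRect(w.astype(np.float32)); hull=cv2.convexHull(w.astype(np.float32))
        e=cv2.minEnclosingCircle(w.astype(np.float32))
        print(n,nm,m.sum(),"rect",np.round(r[0],1),np.round(r[1],1),round(r[2],1),"circ",np.round(e[0],1),round(e[1],1))
        print("   bbox",cv2.boundingRect(m))
print("pin tip top",cast("top",[145+266.5/7-.5,235+310/7-.5],.055)*1000)
# slot ends (zoom) at platen top
print("slot corners",cast("top",np.array([[219,208],[271,200],[296,347],[243,355]])/7+[144.5,234.5],.046)*1000)
print("platen corners",cast("top",np.array([[95,125],[372,82],[430,427],[143,480]])/7+[144.5,234.5],.046)*1000)
E
python3 m.py
```

```text
top platen 1862 rect [465.1 222. ] [120.3  89.7] 9.6 circ [464.9 226.6] 71.6
   bbox (157, 247, 49, 59)
top disc 506 rect [ 543. -195.] [71.3 73.5] 88.7 circ [ 542.4 -195. ] 37.5
   bbox (351, 222, 32, 33)
top handle 244 rect [ 541.3 -190.7] [21.1 58.8] 59.0 circ [ 540.5 -192. ] 29.6
   bbox (358, 226, 20, 25)
side platen 1012 rect [465.1 208.8] [111.6 108.1] 9.6 circ [463.2 210.8] 72.9
   bbox (186, 173, 56, 28)
side disc 1095 rect [ 541.6 -216.7] [75.2 64.6] 4.9 circ [ 541.5 -208.5] 41.7
   bbox (248, 311, 52, 40)
side handle 908 rect [ 537.7 -212.8] [42.7 63.5] 59.0 circ [ 538.2 -213. ] 36.6
   bbox (254, 299, 39, 31)
pin tip top [[455.8418216 217.2240771  55.       ]]
slot corners [[487.54308623 234.10094717  46.        ]
 [489.8957904  217.80371125  46.        ]
 [443.87468053 209.57101712  46.        ]
 [441.5572169  226.12374021  46.        ]]
platen corners [[513.97875624 273.33486324  46.        ]
 [526.75083492 186.30503475  46.        ]
 [418.56727379 167.4980863   46.        ]
 [403.14191947 256.88792471  46.        ]]
```

```bash
python3 - <<'E'
from h import *
h=cast("top",np.array([[328,142],[392,180],[283,362],[218,335]])/9+[334.5,209.5],.05)*1000
print(h.round(1),h.mean(0), np.linalg.norm(h-np.roll(h,1,0),axis=1))
u=(h[0]+h[1]-h[2]-h[3]); print(np.degrees(np.arctan2(u[1],u[0])))
# disc ellipse from rgb: outer extent at z=.018 zoom left 138,right 434, top 110,bottom 408
print(cast("top",np.array([[138,259],[434,259],[286,110],[286,408]])/9+[334.5,209.5],.018)*1000)
c=vision.calibration("top");print(-c['R'].T@c['t'])
s=np.load("side0_p.npy")[:,:,::-1][285:360,230:320].copy()
s=cv2.resize(s,(720,600),interpolation=cv2.INTER_CUBIC)
X=np.array([542.,-194.5,0])/1000
P=[X+[0,0,.05],X+[0,0,.018]]+[X+[.038*np.cos(a),.038*np.sin(a),.018] for a in np.arange(0,6.28,.3)]
for q in proj("side",P): cv2.circle(s,tuple(int(v) for v in (q-[229.5,284.5])*8),3,(0,0,255),-1)
cv2.imwrite("pics/sc.png",s)
f=np.array([465.6,221.5,0])/1000;a=np.radians(9.4);R=np.array([[np.cos(a),-np.sin(a),0],[np.sin(a),np.cos(a),0],[0,0,1]])
s=np.load("side0_p.npy")[:,:,::-1][165:220,175:255]
s=cv2.resize(s,(800,550),interpolation=cv2.INTER_CUBIC)
P=[f+R@np.array(v) for v in [(.055,.045,.046),(-.055,.045,.046),(.055,-.045,.046),(-.055,-.045,.046),(-.024,0,.046),(.024,0,.046),(-.0105,0,.055)]]
for q in proj("side",P): cv2.circle(s,tuple(int(v) for v in (q-[174.5,164.5])*10),3,(0,0,255),-1)
cv2.imwrite("pics/sf.png",s)
E
```

```text
[[ 569.8 -199.3   50. ]
 [ 560.3 -214.9   50. ]
 [ 515.5 -186.7   50. ]
 [ 522.3 -170.8   50. ]] [ 541.99711374 -192.92407853   50.        ] [55.38246992 18.34798083 52.88639341 17.30762937]
-31.595282392133026
[[ 542.62859638 -156.64443976   18.        ]
 [ 541.97978268 -232.27741259   18.        ]
 [ 580.35352135 -195.4044306    18.        ]
 [ 504.49226571 -193.4740095    18.        ]]
[0.4958004  0.02115052 1.10555217]
```

View pics/sc.png

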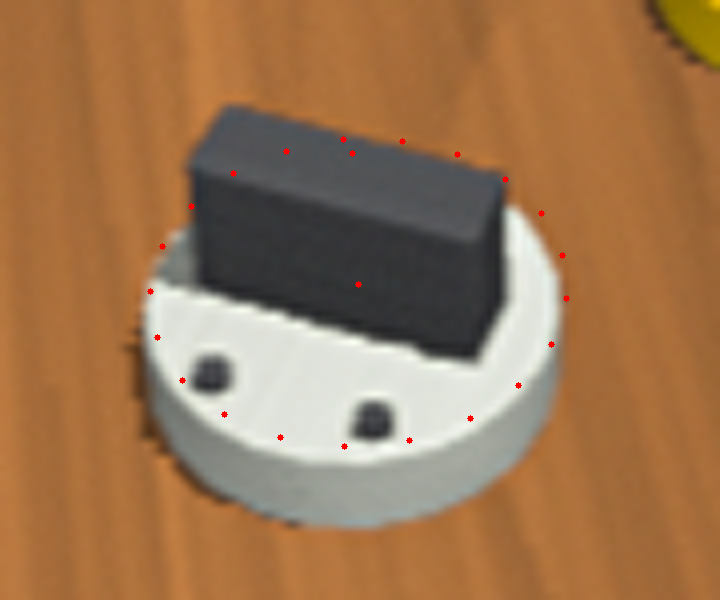

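View pics/sf.png

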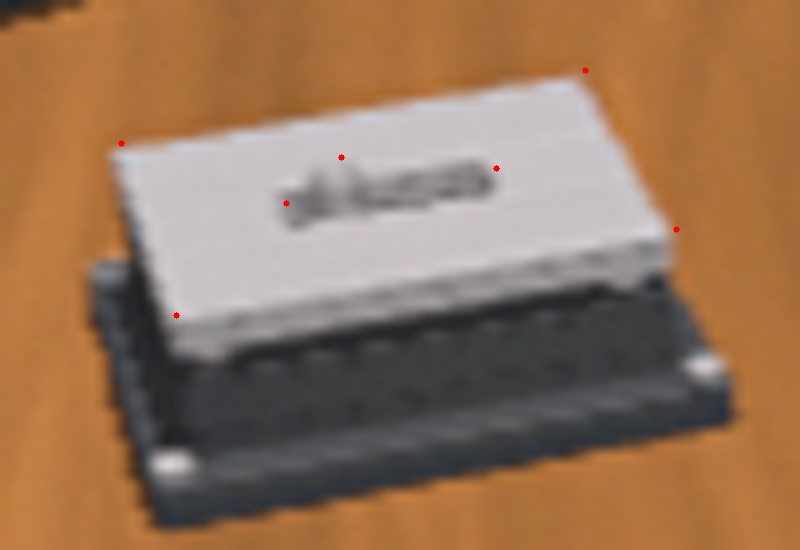

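Cover centre is about (542,-194), with the handle axis at about -31°. Slot mid is about (465.6,221.5), with the slot axis at about 9.4°. The pin is at roughly -11 mm along the slot.

Emit:
move_arm:
  increments: "1 26 -46 0 0 0 0; 1 26 -46 0 0 0 0; 1 26 -46 0 0 0 0; 1 26 -46 0 0 0 0; 1 26 -46 0 0 0 0; 1 27 -46 0 0 0 0; 1 27 -46 0 0 0 0; 1 27 -46 0 0 0 0"

```text
t: 1.1
eef_pos: [0.481, 0.2492, 0.2311]
tool_rot: [-0.0, 0.204, 0.979, -0.0]
contact_force: [1.7, -0.1, -0.6]
gripper_width: 1.001
```

Emit:
move_arm:
  increments: "1 8 -55 -12 0 0 -0.016; 1 8 -55 -12 0 0 -0.016; 1 8 -55 -12 0 0 -0.016; 1 8 -55 -12 0 0 -0.016; 1 7 -55 -12 0 0 -0.016; 1 7 -56 -12 0 0 -0.016; 1 7 -56 -12 0 0 -0.016; 1 7 -56 -12 0 0 -0.016"

```text
t: 2.1
eef_pos: [0.5405, -0.1937, 0.1347]
tool_rot: [-0.0, 0.266, 0.964, 0.0]
contact_force: [1.2, -0.1, -0.1]
gripper_width: 1.0
```

Emit:
move_arm:
  increments: "1 0 0 0 0 0 0; 1 0 0 0 0 0 0; 1 0 0 0 0 0 0; 1 0 0 0 0 0 0; 1 0 0 0 0 0 0; 1 0 0 0 0 0 0; 1 0 0 0 0 0 0; 1 0 0 0 0 0 0"
  newtons: 60

```text
t: 3.1
eef_pos: [0.5405, -0.1922, 0.1353]
tool_rot: [-0.0, 0.266, 0.964, 0.0]
contact_force: [0.3, -0.4, -0.0]
gripper_width: 1.003
```

Emit:
move_arm:
  increments: "1 1 -2 -25 0 0 0; 1 0 0 -25 0 0 0; 1 0 0 -25 0 0 0; 1 0 0 -19 0 0 0; 1 0 0 -12 0 0 0; 1 0 0 -8 0 0 0; 1 0 0 0 0 0 0; 1 0 0 0 0 0 0"

```text
t: 4.1
eef_pos: [0.542, -0.1943, 0.0219]
tool_rot: [0.001, 0.266, 0.964, 0.0]
contact_force: [0.2, 0.3, -0.8]
gripper_width: 0.995
```

```bash
python3 - <<'E'
from h import *
o=bot.get_obs();print(o['eef_pos'],o['contact_force'])
p,d=vision.read_camera("side");cv2.imwrite("pics/g1.png",cv2.resize(p[220:370,180:380,::-1],(800,600)))
E
```

```text
[ 0.54200813 -0.1943246   0.02188947] [ 0.18703956  0.31994087 -0.79095344]
```

View pics/g1.png

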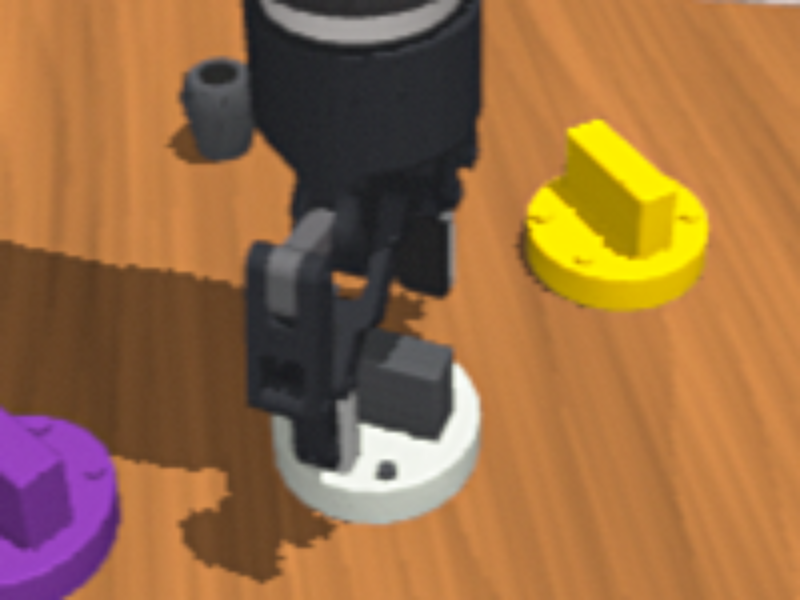

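The pads straddle the dark handle at zoomed (340,430) with the disc beneath, so I'm closing.

Emit:
move_arm:
  increments: "0.1 0 0 0 0 0 0; 0 0 0 0 0 0 0; 0 0 0 0 0 0 0; 0 0 0 0 0 0 0; 0 0 0 0 0 0 0; 0 0 0 0 0 0 0; 0 0 0 0 0 0 0; 0 0 0 0 0 0 0"
  newtons: 80

```text
t: 5.15
eef_pos: [0.5417, -0.1944, 0.0216]
tool_rot: [0.0, 0.266, 0.964, -0.0]
contact_force: [-0.5, -1.3, 5.6]
gripper_width: 0.193
```

Emit:
move_arm:
  increments: "0 0 0 2 0 0 0; 0 0 0 8 0 0 0; 0 0 0 15 0 0 0; 0 0 0 20 0 0 0; 0 0 0 20 0 0 0; 0 0 0 20 0 0 0; 0 0 0 15 0 0 0; 0 0 0 0 0 0 0"

```text
t: 6.15
eef_pos: [0.5424, -0.1943, 0.1228]
tool_rot: [0.001, 0.266, 0.964, 0.0]
contact_force: [0.5, -0.5, -2.4]
gripper_width: 0.191
```

```bash
python3 - <<'E'
from h import *
o=bot.get_obs();print(o['eef_pos'],o['contact_force'],o['torque'],o['gripper_width'])
p,d=vision.read_camera("side");cv2.imwrite("pics/g2.png",cv2.resize(p[170:370,180:380,::-1],(600,600)))
E
```

```text
[ 0.54242867 -0.19434707  0.12278879] [ 0.46604878 -0.52259536 -2.36566631] [0.05215291 0.02697313 0.02091864] 0.19120355905607384
```

View pics/g2.png

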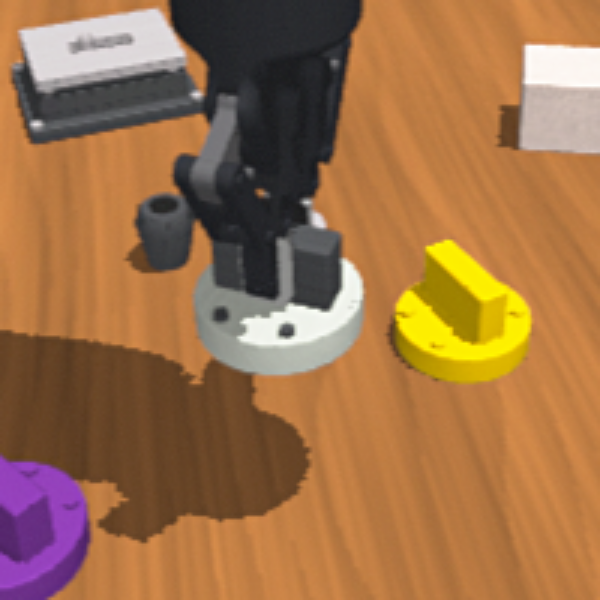

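Emit:
move_arm:
  increments: "0 -5 16 0 0 0 0; 0 -5 26 0 0 0 0; 0 -5 30 0 0 0 0; 0 -5 32 0 0 0 0; 0 -6 32 0 0 0 0; 0 -6 32 0 0 0 0; 0 -6 32 0 0 0 0; 0 -6 32 0 0 0 0"

```text
t: 7.2
eef_pos: [0.4959, 0.0398, 0.1205]
tool_rot: [-0.001, 0.266, 0.964, -0.0]
contact_force: [0.2, 0.2, -2.7]
gripper_width: 0.199
```

Emit:
move_arm:
  increments: "0 -6 32 0 0 0 0; 0 -6 32 0 0 0 0; 0 -6 32 0 0 0 0; 0 -6 32 0 0 0 0; 0 -6 26 0 0 0 0; 0 -6 18 0 0 0 0; 0 -7 10 0 0 0 0; 0 0 0 0 0 0 0"

```text
t: 8.2
eef_pos: [0.4532, 0.2204, 0.1208]
tool_rot: [-0.001, 0.265, 0.964, -0.0]
contact_force: [-0.6, -0.4, -3.0]
gripper_width: 0.195
```

```bash
python3 - <<'E'
from h import *
o=bot.get_obs();print(o['t'],o['eef_pos'],o['contact_force'],o['torque'],o['gripper_width'])
for n in("side","top"):
    p,d=vision.read_camera(n);np.save(n+"3_p.npy",p)
    b=(140,110,290,230) if n=="side" else (120,210,260,320)
    cv2.imwrite(f"pics/{n}3.png",cv2.resize(p[b[1]:b[3],b[0]:b[2],::-1],None,fx=5,fy=5,interpolation=cv2.INTER_CUBIC))
E
```

```text
8.2 [0.4531756  0.22037426 0.1208007 ] [-0.59847882 -0.36039112 -2.95638349] [-0.05431642  0.02095209  0.04356437] 0.19491105721649518
```

View pics/side3.png

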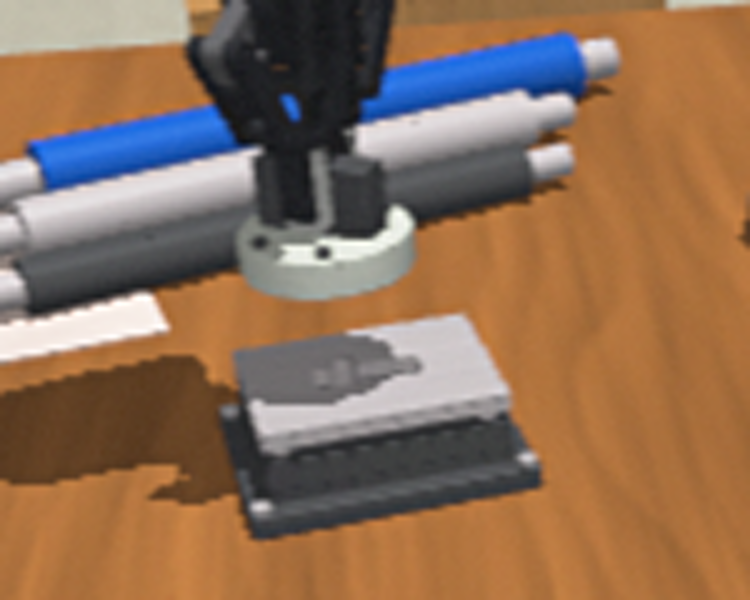

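View pics/top3.png

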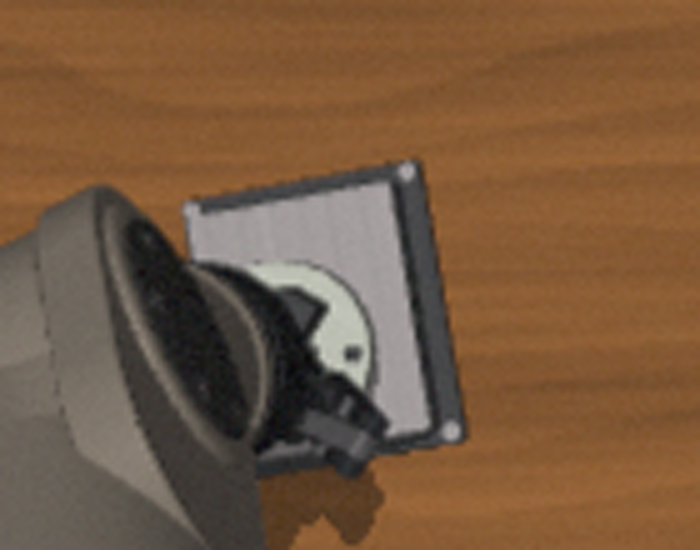

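The top view shows the disc's right arc clear at zoomed (260..375, 260..390). I'll fit its centre at the known height.

```bash
python3 - <<'E'
from h import *
from scipy.optimize import least_squares
z=np.array([[250,270],[272,263],[297,260],[320,265],[341,278],[358,302],[369,325],[374,350],[371,382]])/5+[119.5,209.5]
w=cast("top",z,.1172)[:,:2]*1000
for R in (37.5,38,38.5):
    r=least_squares(lambda c:np.hypot(*(w-c).T)-R,[455,220]); print(R,r.x,np.round(r.fun,1))
E
```

```text
37.5 [455.80783466 218.75461817] [-0.9 -0.5  0.7  1.1  0.7 -0.9 -0.8 -0.4  0.5]
38 [455.34845918 219.16847112] [-1.1 -0.6  0.7  1.2  0.9 -0.8 -0.8 -0.4  0.3]
38.5 [454.89030629 219.58190577] [-1.3 -0.7  0.7  1.2  1.  -0.7 -0.8 -0.5  0. ]
```

In the camera frame the cover centre is (455.3,219.2), which is about right over the pin estimate. I'll lower it, then go slowly.

Emit:
move_arm:
  increments: "0 0 0 -8 0 0 0; 0 0 0 -10 0 0 0; 0 0 0 -10 0 0 0; 0 0 0 -7 0 0 0; 0 0 0 -4 0 0 0; 0 0 0 -2 0 0 0; 0 0 0 0 0 0 0; 0 0 0 0 0 0 0"

```text
t: 9.3
eef_pos: [0.4547, 0.22, 0.0805]
tool_rot: [0.0, 0.266, 0.964, 0.0]
contact_force: [-0.6, 0.3, -3.5]
gripper_width: 0.199
```

Emit:
move_arm:
  increments: "0 0 0 -1 0 0 0; 0 0 0 -1 0 0 0; 0 0 0 -1 0 0 0; 0 0 0 -1 0 0 0; 0 0 0 0 0 0 0; 0 0 0 0 0 0 0; 0 0 0 0 0 0 0; 0 0 0 0 0 0 0"

```text
t: 10.3
eef_pos: [0.4546, 0.2199, 0.0763]
tool_rot: [0.0, 0.266, 0.964, 0.0]
contact_force: [0.2, 0.0, -1.9]
gripper_width: 0.197
```

Emit:
move_arm:
  increments: "0 0 0 -1 0 0 0; 0 0 0 0 0 0 0; 0 0 0 -0.5 0 0 0; 0 0 0 0 0 0 0; 0 0 0 -0.5 0 0 0; 0 0 0 0 0 0 0; 0 0 0 0 0 0 0; 0 0 0 0 0 0 0"

```text
t: 11.3
eef_pos: [0.4546, 0.2199, 0.0743]
tool_rot: [0.0, 0.266, 0.964, 0.0]
contact_force: [0.3, 0.6, -2.8]
gripper_width: 0.196
```

Emit:
move_arm:
  increments: "0 0 0 -1 0 0 0; 0 0 0 0 0 0 0; 0 0 0 -1 0 0 0; 0 0 0 0 0 0 0; 0 0 0 -0.5 0 0 0; 0 0 0 0 0 0 0; 0 0 0 0 0 0 0; 0 0 0 0 0 0 0"

```text
t: 12.3
eef_pos: [0.4545, 0.2198, 0.0718]
tool_rot: [-0.0, 0.266, 0.964, -0.0]
contact_force: [-0.7, 0.0, -3.0]
gripper_width: 0.197
```

Emit:
move_arm:
  increments: "0 0 0 -1 0 0 0; 0 0 0 0 0 0 0; 0 0 0 -1 0 0 0; 0 0 0 0 0 0 0; 0 0 0 -0.5 0 0 0; 0 0 0 0 0 0 0; 0 0 0 0 0 0 0; 0 0 0 0 0 0 0"

```text
t: 13.3
eef_pos: [0.4544, 0.2198, 0.0692]
tool_rot: [-0.0, 0.266, 0.964, -0.0]
contact_force: [-0.6, -0.8, -2.1]
gripper_width: 0.197
```

Emit:
move_arm:
  increments: "0 0 0 -1 0 0 0; 0 0 0 0 0 0 0; 0 0 0 -1 0 0 0; 0 0 0 0 0 0 0; 0 0 0 -1 0 0 0; 0 0 0 0 0 0 0; 0 0 0 0 0 0 0; 0 0 0 0 0 0 0"

```text
t: 14.3
eef_pos: [0.4545, 0.2198, 0.0664]
tool_rot: [-0.0, 0.266, 0.964, -0.0]
contact_force: [-5.3, -1.9, 5.0]
gripper_width: 0.195
```

```bash
python3 - <<'E'
from h import *
o=bot.get_obs();print(o['t'],o['eef_pos'],o['contact_force'],o['torque'],o['gripper_width'])
p,d=vision.read_camera("side");b=(165,140,275,220)
cv2.imwrite("pics/s4.png",cv2.resize(p[b[1]:b[3],b[0]:b[2],::-1],None,fx=7,fy=7,interpolation=cv2.INTER_CUBIC))
E
```

```text
14.3 [0.45445599 0.21980835 0.0664141 ] [-5.25204721 -1.93335232  4.97909606] [-0.44337005  0.95110301 -0.03125326] 0.19511556748696512
```

View pics/s4.png

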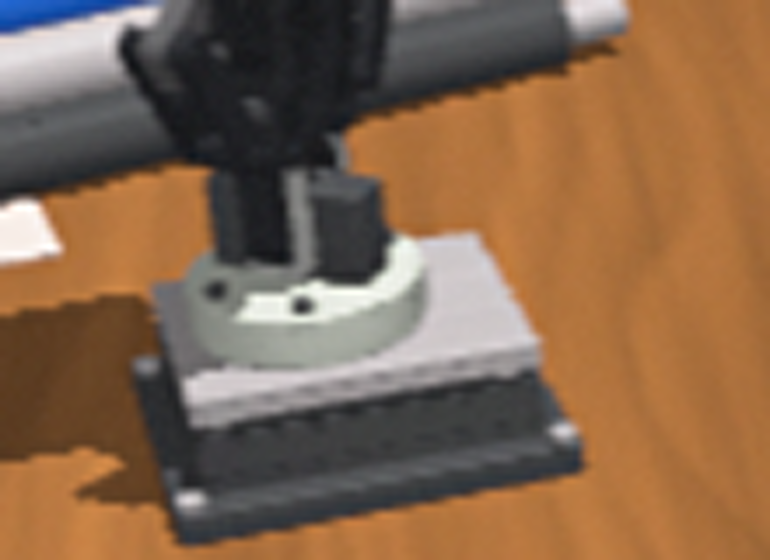

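The cover has dropped over the pin and rests on the platen with about 8 N vertical. The -5 N sideways in x means I should ease toward -x to unload the pin.

Emit:
move_arm:
  increments: "0 -0.5 -0.1 0 0 0 0; 0 0 0 0 0 0 0; 0 -0.4 -0.1 0 0 0 0; 0 0 0 0 0 0 0; 0 0 0 -1 0 0 0; 0 0 0 0 0 0 0; 0 0 0 0 0 0 0; 0 0 0 0 0 0 0"
  newtons: 110

```text
t: 15.35
eef_pos: [0.4544, 0.2198, 0.0656]
tool_rot: [0.001, 0.266, 0.964, 0.0]
contact_force: [1.4, -0.6, 4.5]
gripper_width: 0.19
```

```bash
python3 - <<'E'
from h import *
o=bot.get_obs();print(o['t'],o['eef_pos'],o['tool_rot'],o['contact_force'],o['torque'],o['gripper_width'])
E
```

```text
15.35 [0.45438897 0.2198248  0.06562853] [5.68961220e-04 2.66242305e-01 9.63905866e-01 4.38698580e-04] [ 1.37584179 -0.551464    4.54119165] [-0.50380132 -0.05363852  0.02182926] 0.1900281331194797
```

Emit:
move_arm:
  increments: "0 0 0 -1 0 0 0; 0 0 0 0 0 0 0; 0 0 0 -1 0 0 0; 0 0 0 0 0 0 0; 0 0 0 0 0 0 0; 0 0 0 0 0 0 0; 0 0 0 0 0 0 0; 0 0 0 0 0 0 0"

```text
t: 16.35
eef_pos: [0.4544, 0.2199, 0.0638]
tool_rot: [0.001, 0.266, 0.964, 0.0]
contact_force: [0.2, -2.8, 7.6]
gripper_width: 0.193
```

```bash
python3 - <<'E'
from h import *
o=bot.get_obs();print(o['t'],o['eef_pos'],o['tool_rot'],o['contact_force'],o['torque'],o['gripper_width'])
E
```

```text
16.35 [0.45440017 0.21985689 0.0637698 ] [5.62853853e-04 2.66229478e-01 9.63909383e-01 4.98616182e-04] [ 0.21102764 -2.76376975  7.55304846] [-0.56995014  0.0832562   0.04905565] 0.19310022246123107
```

Emit:
move_arm:
  increments: "0 0 -0.3 -1 0 0 0; 0 0 0 0 0 0 0; 0 0 0 -1 0 0 0; 0 0 0 0 0 0 0; 0 0 0 0 0 0 0; 0 0 0 0 0 0 0; 0 0 0 0 0 0 0; 0 0 0 0 0 0 0"

```text
t: 17.35
eef_pos: [0.4544, 0.2198, 0.062]
tool_rot: [0.001, 0.266, 0.964, 0.001]
contact_force: [-0.7, -2.2, 10.0]
gripper_width: 0.19
```

Emit:
move_arm:
  increments: "0 0 0 -1 0 0 0; 0 0 0 0 0 0 0; 0 0 0 0 0 0 0; 0 0 0 0 0 0 0; 0 0 0 0 0 0 0; 0 0 0 0 0 0 0; 0 0 0 0 0 0 0; 0 0 0 0 0 0 0"

```text
t: 18.35
eef_pos: [0.4544, 0.2198, 0.0616]
tool_rot: [0.0, 0.266, 0.964, 0.001]
contact_force: [-3.3, -2.7, 17.7]
gripper_width: 0.191
```

```bash
python3 - <<'E'
from h import *
o=bot.get_obs();print(o['t'],o['eef_pos'],o['tool_rot'],o['contact_force'],o['torque'],o['gripper_width'])
E
```

```text
18.35 [0.45437022 0.21977821 0.06159494] [3.93494696e-04 2.66260548e-01 9.63900714e-01 7.61194272e-04] [-3.33163702 -2.68806055 17.68943948] [-0.84454305  0.77612754  0.03469842] 0.19073995480341918
```

The force has jumped and the TCP stalled at 61.6 mm, which matches the bottom stop. I'll add a little more press for margin and look.

Emit:
move_arm:
  increments: "0 -0.3 -0.3 -1 0 0 0; 0 0 0 0 0 0 0; 0 0 0 0 0 0 0; 0 0 0 0 0 0 0; 0 0 0 0 0 0 0; 0 0 0 0 0 0 0; 0 0 0 0 0 0 0; 0 0 0 0 0 0 0"

```text
t: 19.35
eef_pos: [0.4545, 0.2198, 0.0616]
tool_rot: [0.001, 0.266, 0.964, 0.001]
contact_force: [-5.3, -3.1, 28.5]
gripper_width: 0.19
```

```bash
python3 - <<'E'
from h import *
o=bot.get_obs();print(o['t'],o['eef_pos'],o['tool_rot'],o['contact_force'],o['torque'],o['gripper_width'])
p,d=vision.read_camera("side");b=(165,140,275,220)
cv2.imwrite("pics/s5.png",cv2.resize(p[b[1]:b[3],b[0]:b[2],::-1],None,fx=7,fy=7,interpolation=cv2.INTER_CUBIC))
cv2.imwrite("pics/s5full.png",p[:,:,::-1])
E
```

```text
19.35 [0.45445136 0.21982607 0.06156941] [5.49959874e-04 2.66235357e-01 9.63907070e-01 1.26182353e-03] [-5.31305775 -3.13284779 28.52529271] [-1.10996725  1.36057349 -0.03003077] 0.18954895327767887
```

View pics/s5.png

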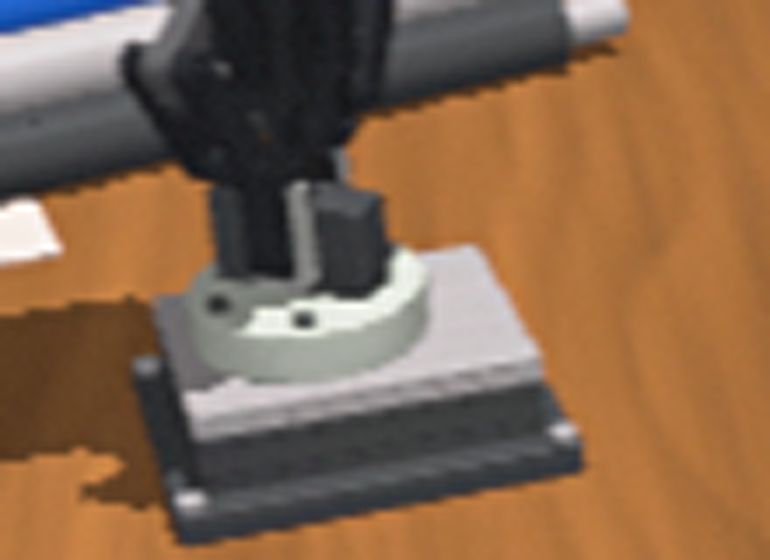

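View pics/s5full.png

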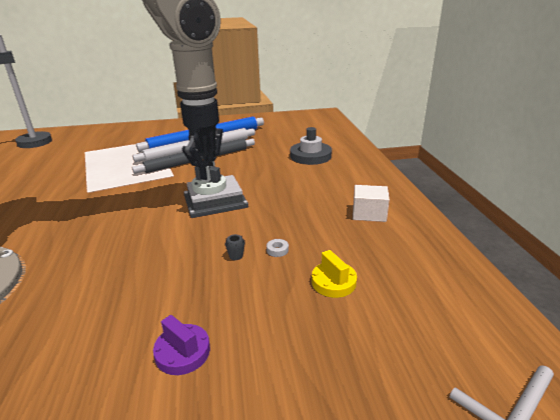

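The side view shows the cover flat on the platen around zoomed (310,330). The platen has dropped about 2 px and its gap to the block has closed. Collet, bearing and carton haven't moved, so I'm handing in.

```bash
python3 - <<'E'
from station import bot
print(bot.hand_in())
o=bot.get_obs();print(o['t'],o['eef_pos'],o['contact_force'],o['gripper_width'])
E
```

```text
the job is handed in; nothing more can be done
None
the job is handed in; nothing more can be done
```

I gripped the aluminium cover by its handle, lowered it onto the fixture pin and pressed the platen to its stop. I handed in at about 19.4 s with the handle still gripped (110 N) and pressed down.

- **Finding the pin:** the camera estimate put the pin about 11 mm off the slot middle. The cover went on there at first try, with no contact at tip height, so I didn't need to slide it along the slot.
- **Platen at the stop:** the TCP stalled at 61.6 mm, about where the stop should be. Another 1 mm of commanded press only raised the reading from 17.7 to 28.5 N. The side view shows the platen lowered and its gap to the block closed.
- **Level:** the tool's measured tilt is about 0.15°, and the cover looks flat on the platen.
- **Bystanders:** the collet, bearing ring, carton and both look-alikes appear unmoved in the last side picture.
- **Loose ends:** about 6 N of sideways force from the pin remained at the end. The last 0.3 mm shift meant to ease it did not reduce it. The side camera disagreed with the top one by about 2 mm, so I worked mainly from the top view.

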